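# Seat a round blank in the corner of the drilling jig

### The job

On the drilling jig lie two round wooden blanks; load the larger one by pushing it with the fingertips, without ever lifting or carrying it. First push it across the board until it rests against the long fence, then slide it along the fence, keeping it against the fence, into the corner pocket until it touches both the fence and the stop. Leave it there and take the hand away, and leave the small blank, the spool and everything else on the bench where they are.

Things in the scene. Friction and masses are not known exactly. Their poses are not given: they have to be found in the camera images.
- jig: Fixed plywood board 250 (x) by 380 (y) by 9 mm on the bench, turned up to 0.25 rad. Origin: centre of its underside. A straight wooden fence, 22 mm high above the board, runs along jig y at the edge far from the robot; its face towards the robot is at jig x = +100 mm. Clamps 40 mm high stand on its two near corners (jig x -130 to -80, y +-162 to +-184 mm).
- stop: Fixed wooden stop, 22 mm high, across the board at the fence, towards its left (+y) end. Origin: inside corner of the pocket, on the board's top, where fence face and stop face meet; axes as the jig's. It fills x -85 to 0, y 0 to 26 mm (nut over the fence: 41 mm high); a lip, x -81 to -63, y -26 to 0 mm, makes a 63 mm wide pocket open to -y.
- disc: The larger round blank, to be loaded: plain wooden disc, 56 mm diameter, 18 mm thick, 20 to 45 g, lying flat and loose on the jig board, rim 80 mm or more from the fence; left or right disc. Origin: centre of its underside, z up. Pressed hard on the fence it rolls rather than slides. Seated, its centre is at stop x = -28, y = -28 mm.
- small_disc: The smaller round blank, to be left alone: same wood, 38 mm diameter, 18 mm thick, loose on the board beside the larger one. Origin: centre of its underside.
- spool: Loose turned wooden spool, 32 mm diameter, 45 mm tall, standing on the left part of the board; leave it alone. Origin: centre of its underside.
- bent_box: Loose round wooden lidded box, 130 mm diameter, 78 mm tall, on the bench to the right of the jig. Origin: centre of its underside.
- chisel: Loose screwdriver with a wooden handle lying on the bench to the left of the jig.
- mallet: Loose hammer lying on the bench to the right of the jig.
There are look-alikes about, which are no part of the job. What is shaped like the disc but pink or purple is not meant.

How it is judged:
On the way, in this order (a step that is already met when the one before it is completed fails the run):
1. the larger blank rests against the fence, still outside the pocket (x of disc in the frame of stop above -0.031 m and y of disc in the frame of stop below -0.058 m and z of disc in the frame of jig below 0.012 m), for 0.1 s.
2. the larger blank is in the corner, at both the fence and the stop (x of disc in the frame of stop between -0.0305 and 0 m and y of disc in the frame of stop between -0.0305 and 0 m and z of disc in the frame of jig below 0.012 m and angle between disc's own z axis and vertical below 0.06 rad and linear speed of disc below 0.01 m/s), for 0.2 s.
At the end, for the whole second after the job is handed in: The larger blank lies flat on the board in the corner pocket, its rim within 2.5 mm of both the fence and the stop, at rest (all of step 2); the robot touches nothing.
It fails at once if the larger blank is lifted (underside more than 7 mm above the board) or tipped up (z of disc in the frame of jig above 0.016 m or angle between disc's own z axis and vertical above 0.4 rad).
It fails at once if the larger blank strays more than 10 mm from the fence on the last stretch before the pocket (y of disc in the frame of stop above -0.07 m and x of disc in the frame of stop below -0.038 m).
It fails at once if another thing on the jig or the bench is moved by more than 10 mm (distance of any of small_disc, spool, bent_box, chisel, mallet from where it was at the start of the episode above 0.01 m).
It also fails if it takes over 61 s, if anything falls off the work surface, if the arm or the gripper's body presses on something with over 40 N, if the wrist force passes 120 N, or if a joint passes its speed limit or range.

### The arm

A 6-joint arm with a two-finger parallel gripper is mounted at the origin on the work surface. World frame = base frame: x ahead of the robot, y to its left, z up, the work surface at z = 0. Lengths are in m, angles in rad, forces in N, time in s.
With the tool pointing down it reaches from about 0.375 to 0.925 m from the base axis. Payload 5.7 kg.
Tool frame: the origin (TCP) lies between the finger pads; the fingertips stand 11 mm ahead of it and the grasp point (between the pads) lies 8 mm behind it; z points along the fingers, y is the line along which they close (so a half turn about z gives the same grasp; the last joint's range is limited). The gripper opens to 85 mm and grips with 20 to 120 N. Pads are 22 mm wide; open, the fingers measure 114 mm over their backs; the gripper's body (76 mm by 85 mm) begins 54 mm behind the grasp point. The pads swing forward as they close: fully open they stand 13 mm farther back than shut.
Start: joints at [-1.266, 0.359, 1.51, -0, 1.272, -0.115], TCP at [0.245, -0.548, 0.242] pointing down, gripper open.
Joint ranges: [-2.97, 2.97], [-1.01, 2.36], [0.21, 2.38], [-0.96, 4.11], [0.2, 2.71], [-2.98, 2.98]. Speed limits (rad/s): [2.39, 2.39, 3.14, 3.14, 3.14, 3.14].

### API

Orientations are given as a unit quaternion [x, y, z, w].
In Python, from station import bot gives the robot as it stands. The module is installed in compiled form; this text tells all that it offers.
- The arm moves only by the tool servo_tool, never from a script. Its argument "motion" is a list of rows, each an object with "jaw": the finger opening in cm, from 0 to 8.54; "linear": the shift along the tool's x, y, z in cm, a list of three; "roll": the turn about the tool's z in rad. In form: [{"jaw": jaw, "linear": [dx, dy, dz], "roll": roll}, ...]. A call has exactly 8 rows; each row shifts and turns the commanded pose from where the row before left it, along the tool's axes as they then stand; what a row does not reach is not made up. A row lasts 1/12 s, in which the tool goes at most 41.7 mm and 7.16 degrees, less where a joint would pass 70% of its speed; a pose out of reach is approached as far as the arm can. A call is refused whole if a number of a shift passes 4.17 or a number of a turn 0.125, either way. A call with a gripper value outside its range is refused whole. The fingers move at their own pace and stop on an object; "force" is the grip in N (left out, the last holds). Time passes only in rows, so rows that do not move let the fingers close, or fill a call up. It gives the time, the measured TCP pose, the force, the opening and the grip force at its end, in the units of the state.
- bot.get_obs(): the state, without advancing time (a new reading comes with each control period).
- bot.camera(name): name is "side" or "top" or "wrist"; returns a dict with "color" (400x640x3 uint8, red, green, blue), "K" (3x3 intrinsics, pixels), "dist_coeffs" ([k1, k2, p1, p2, k3] as OpenCV has them; the pictures are not rectified), "rvec" (rotation vector, rad) and "tvec" (3), from world to camera coordinates, as OpenCV has them; the wrist camera has in their place "mount" (4x4, takes a point from camera to tool coordinates, whose origin is the TCP and whose axes are the flange's). Camera axes: x right, y down, z forward; pixel columns grow to the right and rows downward; lengths in m; the calibration is good to about 2 mm. A picture is of the moment at which its call begins: read the wrist's pose just before it. There is no depth.
- bot.sign_off(): hands the job in; it is judged then, once.
The state is a dict: "t": time; "q": joint angles; "qvel": joint speeds; "tau": joint torques, N m; "ee_pos": TCP position; "eef_rot": TCP orientation; "ft_force": force on the tool from outside, world axes, zero at the start; "torque": the same for the moment, N m; "width": opening from 0.0 (shut) to 1.0 (fully open); "grip_force": force on a finger pad.
Only numpy, scipy, OpenCV 4.12 (cv2) and the standard library are available. Lean on these libraries where they do the work, as an engineer would, in place of code of your own. Each camera call takes 0.05 s, during which the arm holds its last target. There are 200 camera calls.

## Working session

There is one attempt and no reset: what is moved stays moved. The work goes in short steps, Python scripts to look and compute and a tool call to move; the robot and the scene stay as the last step left them, time stands still between calls to the robot, and variables do not carry over. Pictures are saved under pics/ and viewed, at most 13 in all, crops included, and the job is handed in when it is done.

Besides the shell and the picture viewer there is one more tool, called after "Request:" as name(argument=value, ...) on one line, values as JSON. servo_tool: Moves the arm, as the interface text tells. Its arguments: {"type":"object","properties":{"motion":{"type":"array","items":{"type":"object","properties":{"jaw":{"type":"number"},"linear":{"type":"array","items":{"type":"number"}},"roll":{"type":"number"}}}},"force":{"type":"number"}},"required":["motion"]}

```bash
mkdir -p pics; cat > h.py <<'E'
import numpy as np, cv2
from station import bot
from scipy.spatial.transform import Rotation as R
def cast(c,uv,z):
    uv=np.array(uv,float).reshape(-1,1,2)
    n=cv2.undistortPoints(uv,np.array(c["K"]),np.array(c["dist_coeffs"])).reshape(-1,2)
    Rm=cv2.Rodrigues(np.array(c["rvec"],float))[0]; t=np.array(c["tvec"],float).ravel()
    o=-Rm.T@t; d=np.c_[n,np.ones(len(n))]@Rm
    return o+d*((z-o[2])/d[:,2])[:,None]
E
python3 - <<'E'
from h import *
o=bot.get_obs(); print(o)
c=bot.camera("top"); cv2.imwrite("pics/top.png",c["color"][:,:,::-1]); 
s=bot.camera("side"); cv2.imwrite("pics/side.png",s["color"][:,:,::-1])
import pickle; pickle.dump((c,s),open("c.pkl","wb"))
E
```

```text
{'t': 0.0, 'q': array([-1.26610382e+00,  3.59484852e-01,  1.51144988e+00,  3.46331142e-05,
        1.27249313e+00, -1.15098153e-01]), 'qvel': array([ 0.00144072, -0.00090837, -0.00058191,  0.00033462, -0.00067026,
        0.00104874]), 'tau': array([-1.98895053e-03, -5.27623808e+01, -2.78621525e+01, -4.11814744e-04,
        1.32957957e-02, -2.05519868e-06]), 'ee_pos': array([ 0.24434584, -0.54726397,  0.24145892]), 'eef_rot': array([ 9.78053381e-01,  2.08352446e-01, -7.03834781e-05, -9.15053099e-04]), 'ft_force': array([ 0.37242388,  0.38956893, -0.8044458 ]), 'torque': array([-0.00358445,  0.027844  ,  0.06895488]), 'grip_force': 0.0, 'width': 0.9951476183591529}
```

View pics/top.png

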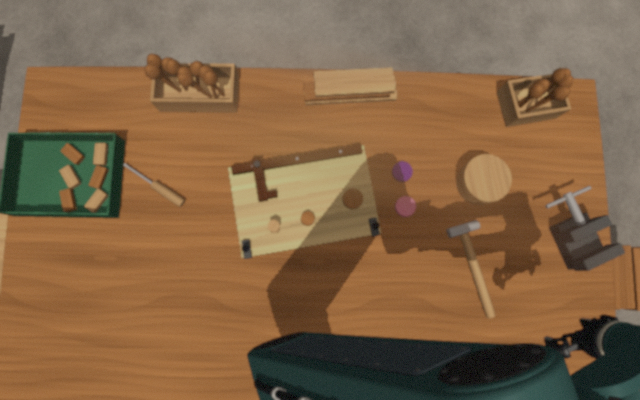

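View pics/side.png

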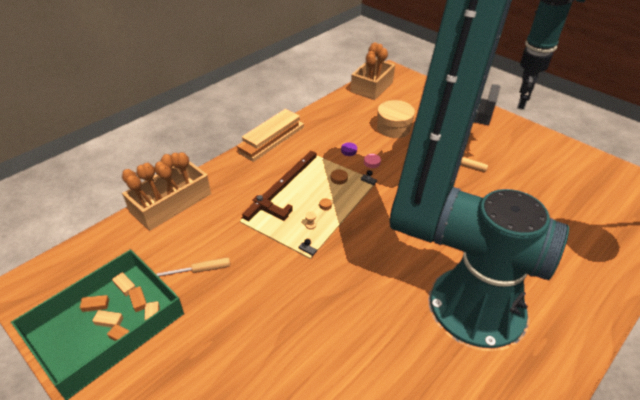

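```bash
python3 - <<'E'
from h import *
import pickle; c,s=pickle.load(open("c.pkl","rb"))
im=c["color"][135:265,220:425,::-1]
cv2.imwrite("pics/crop.png",cv2.resize(im,None,fx=3.9,fy=3.9,interpolation=cv2.INTER_CUBIC))
for n,uv,z in [("disc",(353,199),.027),("small",(307.5,217.5),.027),("spoolbase",(275,225),.03),("bl",(243,257),.009),("br",(381,235),.009)]:
    print(n,cast(c,uv,z).round(4))
E
```

```text
disc [[ 0.568  -0.1055  0.027 ]]
small [[0.5162 0.0161 0.027 ]]
spoolbase [[0.4946 0.1018 0.03  ]]
bl [[0.41   0.1864 0.009 ]]
br [[ 0.4735 -0.1833  0.009 ]]
```

View pics/crop.png

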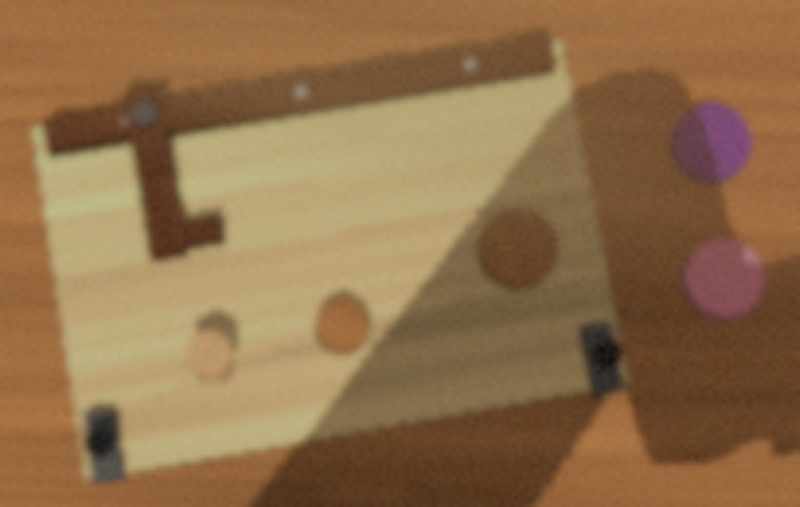

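```bash
cat >> h.py <<'E'
def crop(p): return np.array(p)/3.9+[220-.5+.128,135-.5+.128]
E
python3 - <<'E'
from h import *
import pickle; c,s=pickle.load(open("c.pkl","rb"))
Rm=cv2.Rodrigues(np.array(c["rvec"],float))[0]; print("cam",-Rm.T@np.array(c["tvec"]).ravel())
P=cast(c,crop([(85,480),(622,387),(562,37),(35,125)]),.009)[:,:2]
J=np.array([(-125,190),(-125,-190),(125,-190),(125,190)])/1000
z=P@[1,1j]; j=J@[1,1j]; cen=z.mean(); r=((z-cen)*j.conj()).mean(); r/=abs(r); th=np.angle(r)
print("jig",cen,th,"resid mm",abs(z-cen-j*r)*1000)
tj=lambda p:((p@[1,1j])-cen)/r
for n,uv,h in [("fence L",(50,153),.031),("fence R",(553,72),.031),("stopface",(187,205),.031),("stop top corner",(175,135),.031),("lip end",(224,240),.031),("lip inner",(222,212),.031),("stop bl",(155,258),.031),("disc",(517,247),.027),("small",(342,323),.027),("spool",(211,345),.05)]:
    p=cast(c,crop(uv),h)[0]; print(n,p.round(4),"jig",tj(p[:2])*1000)
print("tool yaw",R.from_quat(bot.get_obs()["eef_rot"]).as_matrix().round(3))
E
```

```text
cam [0.36768934 0.01965229 1.20953627]
jig (0.566828940102286+0.027327637553320253j) 0.18033036665840393 resid mm [2.12562296 4.10827693 2.97002107 1.96602339]
fence L [0.631  0.2196 0.031 ] jig (97.62337596396156+177.61961194111507j)
fence R [ 0.6947 -0.1284  0.031 ] jig (97.8611569331163-176.13929392195172j)
stopface [0.5959 0.1241 0.031 ] jig (45.993269959650185+90.02407046083553j)
stop top corner [0.645  0.1338 0.031 ] jig (96.04756458341143+90.74419339662494j)
lip end [0.5719 0.0982 0.031 ] jig (17.724264884173927+68.77536151380308j)
lip inner [0.5914 0.1    0.031 ] jig (37.21646984173509+67.10417558846866j)
stop bl [0.5588 0.1449 0.031 ] jig (13.150297290926076+117.15858633445852j)
disc [ 0.5708 -0.1033  0.027 ] jig (-19.525208175158088-129.21237830205843j)
small [0.5163 0.0166 0.027 ] jig (-51.59546680185368-1.4943229954348332j)
spool [0.4974 0.1038 0.05  ] jig (-54.551584495093564+87.72561810711969j)
tool yaw [[ 0.913  0.408 -0.001]
 [ 0.408 -0.913  0.002]
 [ 0.    -0.002 -1.   ]]
```

The large brown disc at top image (353,198) is the target. The small brown one at (308,218) is under 40 mm, and the purple (402,171) and pink (405,206) discs are off the board and the wrong colour. The crop confirms this. The spool is at (274,224) and the stop and lip are at (265,185).

Request:
servo_tool(motion=[{"jaw":2,"linear":[0,0,0],"roll":0.12},{"jaw":2,"linear":[0,0,0],"roll":0.119},{"jaw":2,"linear":[2.73,-2.91,0],"roll":0},{"jaw":2,"linear":[2.73,-2.91,0],"roll":0},{"jaw":2,"linear":[2.73,-2.91,0],"roll":0},{"jaw":2,"linear":[2.73,-2.91,0],"roll":0},{"jaw":2,"linear":[2.73,-2.91,0],"roll":0},{"jaw":2,"linear":[2.73,-2.91,0],"roll":0}], force=30)

```text
t: 0.77
ee_pos: [0.3747, -0.3448, 0.242]
eef_rot: [0.996, 0.09, -0.0, -0.0]
ft_force: [-0.1, -0.6, 0.5]
width: 0.229
grip_force: 0.0
```

Request:
servo_tool(motion=[{"jaw":2,"linear":[2.73,-2.91,0],"roll":0},{"jaw":2,"linear":[2.73,-2.91,0],"roll":0},{"jaw":2,"linear":[2.73,-2.91,0],"roll":0},{"jaw":2,"linear":[2.73,-2.91,0],"roll":0},{"jaw":2,"linear":[2.73,-2.91,0],"roll":0},{"jaw":2,"linear":[2.73,-2.91,0],"roll":0},{"jaw":2,"linear":[2.73,-2.91,0],"roll":0},{"jaw":2,"linear":[0,0,0],"roll":0}])

```text
t: 1.43
ee_pos: [0.5287, -0.1062, 0.2422]
eef_rot: [0.996, 0.093, 0.001, -0.001]
ft_force: [-0.0, -1.3, 0.2]
width: 0.232
grip_force: 0.0
```

```bash
cat >> h.py <<'E'
def wrist():
    o=bot.get_obs(); c=bot.camera("wrist")
    M=np.eye(4); M[:3,:3]=R.from_quat(o["eef_rot"]).as_matrix(); M[:3,3]=o["ee_pos"]
    C=np.linalg.inv(M@np.array(c["mount"])); c["rvec"]=cv2.Rodrigues(C[:3,:3])[0]; c["tvec"]=C[:3,3]
    return o,c
E
python3 - <<'E'
from h import *
import pickle
o,c=wrist(); print(o["t"],o["ee_pos"],R.from_quat(o["eef_rot"]).as_matrix().round(3)[:2,0],o["width"],o["ft_force"])
cv2.imwrite("pics/w1.png",c["color"][:,:,::-1]); pickle.dump(c,open("w1.pkl","wb"))
E
```

```text
1.4333 [ 0.52865499 -0.10620738  0.24216218] [0.983 0.184] 0.23247118074145748 [-0.03935831 -1.25695888  0.22614662]
```

View pics/w1.png

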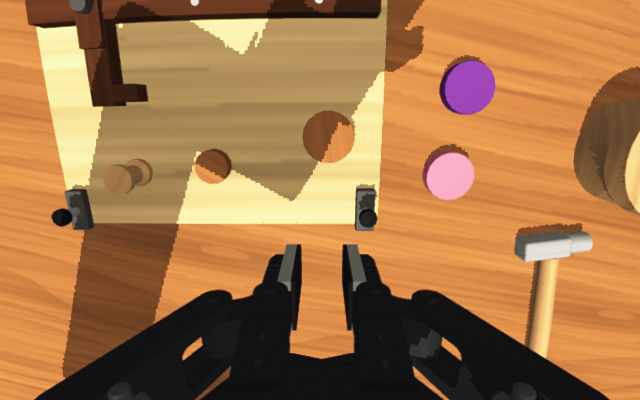

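The wrist view shows the large disc at (329,137), the small disc at (213,166), the fence base line from (30,27) to (384,17), the stop and lip around (120,95), and the board's near edge at row 223.

```bash
python3 - <<'E'
from h import *
import pickle
c=pickle.load(open("w1.pkl","rb")); top=pickle.load(open("c.pkl","rb"))[0]
im=c["color"]; hsv=cv2.cvtColor(im,cv2.COLOR_RGB2HSV)
# disc edge points: circle on blurred edges near seed
g=cv2.medianBlur(cv2.cvtColor(im,cv2.COLOR_RGB2LAB)[:,:,1],3)
m=((g>143)).astype(np.uint8); m[:, :290]=0; m[:,375:]=0; m[:100]=0; m[175:]=0
cs=max(cv2.findContours(m,0,1)[0],key=cv2.contourArea); print("disc px",cv2.minEnclosingCircle(cs),cv2.contourArea(cs))
for n,uv,h in [("disc",(329,136),.027),("small",(213,166),.027),("fenL",(33,27),.009),("fenR",(380,17.5),.009),("nearL",(100,223),.009),("nearR",(350,223),.009),("right t",(386,60),.009),("right b",(380,180),.009),("stop face base",(124,84),.009),("lip end base",(147,101),.009),("lip far top",(143,85),.031)]:
    p=cast(c,uv,h)[0][:2]; j=((p@[1,1j])-(0.5668+.0273j))*np.exp(-1j*.1803)*1000
    print(n,p.round(4),"jig",np.round(j,1))
E
```

```text
disc px ((328.5, 136.5), 25.739173889160156) 1964.5
disc [ 0.5724 -0.106 ] jig (-18.4-132.1j)
small [0.5176 0.0127] jig (-51-5.5j)
fenL [0.6316 0.2337] jig (100.7+191.5j)
fenR [ 0.6995 -0.1352] jig (101.4-183.7j)
nearL [0.416  0.1535] jig (-125.7+151.2j)
nearR [ 0.4742 -0.1512] jig (-123.1-159j)
right t [ 0.6603 -0.1507] jig (60.1-191.9j)
right b [ 0.5325 -0.1743] jig (-69.9-192.2j)
stop face base [0.5867 0.1256] jig (37.2+93.1j)
lip end base [0.5728 0.0986] jig (18.7+69.1j)
lip far top [0.5898 0.0921] jig (34.2+59.6j)
```

Request:
servo_tool(motion=[{"jaw":2,"linear":[-0.46,0.65,0],"roll":0},{"jaw":2,"linear":[0,0,3.2],"roll":0},{"jaw":2,"linear":[0,0,3.2],"roll":0},{"jaw":2,"linear":[0,0,3.2],"roll":0},{"jaw":2,"linear":[0,0,3.2],"roll":0},{"jaw":2,"linear":[0,0,3.2],"roll":0},{"jaw":2,"linear":[0,0,2.7],"roll":0},{"jaw":2,"linear":[0,0,0],"roll":0}])

```text
t: 2.15
ee_pos: [0.5173, -0.12, 0.0508]
eef_rot: [0.996, 0.089, -0.004, -0.002]
ft_force: [-0.8, -0.3, -0.3]
width: 0.236
grip_force: 0.0
```

Request:
servo_tool(motion=[{"jaw":2,"linear":[0,0,0.5],"roll":0},{"jaw":2,"linear":[0,0,0.5],"roll":0},{"jaw":2,"linear":[0,0,0.4],"roll":0},{"jaw":2,"linear":[0,0,0.3],"roll":0},{"jaw":2,"linear":[0,0,0.3],"roll":0},{"jaw":2,"linear":[0,0,0.3],"roll":0},{"jaw":2,"linear":[0,0,0],"roll":0},{"jaw":2,"linear":[0,0,0],"roll":0}])

```text
t: 2.82
ee_pos: [0.5223, -0.119, 0.0324]
eef_rot: [0.996, 0.09, 0.0, -0.0]
ft_force: [0.2, -0.7, -0.0]
width: 0.235
grip_force: 0.0
```

Request:
servo_tool(motion=[{"jaw":2,"linear":[0,-0.5,0.3],"roll":0},{"jaw":2,"linear":[0,0,0.4],"roll":0},{"jaw":2,"linear":[0.5,0,0],"roll":0},{"jaw":2,"linear":[0.5,0,0],"roll":0},{"jaw":2,"linear":[0.5,0,0],"roll":0},{"jaw":2,"linear":[0.5,0,0],"roll":0},{"jaw":2,"linear":[0.5,0,0],"roll":0},{"jaw":2,"linear":[0.5,0,0],"roll":0}])

```text
t: 3.48
ee_pos: [0.5517, -0.1088, 0.0254]
eef_rot: [0.996, 0.09, 0.0, 0.0]
ft_force: [0.4, -0.1, -0.1]
width: 0.233
grip_force: 0.1
```

```bash
cat >> h.py <<'E'
def jig(p): return np.round(((np.array(p)[:2]@[1,1j])-(0.5668+.0273j))*np.exp(-1j*.1803)*1000,1)
def look(n,box=None):
    o,c=wrist(); print(round(o["t"],2),"tcp jig",jig(o["ee_pos"]),o["ee_pos"].round(4),"F",o["ft_force"].round(1))
    im=c["color"][:,:,::-1]; cv2.imwrite(f"pics/{n}.png",im); import pickle; pickle.dump(c,open(n+".pkl","wb"))
    return o,c
E
python3 -c "
from h import *
look('w2')"
```

```text
3.48 tcp jig (-39.3-131.2j) [ 0.5517 -0.1088  0.0254] F [ 0.4 -0.1 -0.1]
```

View pics/w2.png

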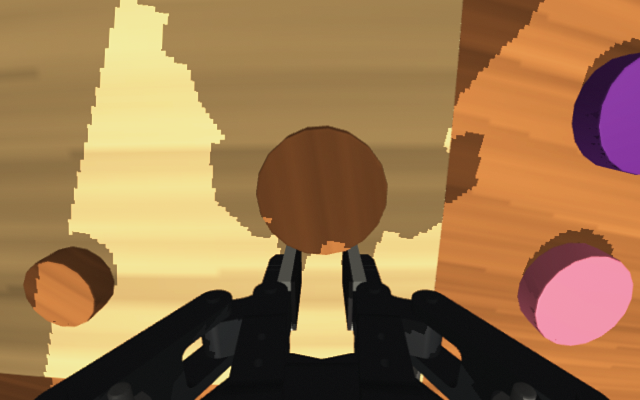

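The disc at (322,190) sits centred in the fork. I'll push on.

Request:
servo_tool(motion=[{"jaw":2,"linear":[0.7,0,0],"roll":0},{"jaw":2,"linear":[0.7,0,0],"roll":0},{"jaw":2,"linear":[0.7,0,0],"roll":0},{"jaw":2,"linear":[0.7,0,0],"roll":0},{"jaw":2,"linear":[0.7,0,0],"roll":0},{"jaw":2,"linear":[0.7,0,0],"roll":0},{"jaw":2,"linear":[0.7,0,0],"roll":0},{"jaw":2,"linear":[0.7,0,0],"roll":0}])

```text
t: 4.2
ee_pos: [0.6066, -0.0986, 0.0253]
eef_rot: [0.996, 0.09, -0.0, -0.0]
ft_force: [-0.4, 0.1, -0.6]
width: 0.235
grip_force: 0.2
```

Request:
servo_tool(motion=[{"jaw":2,"linear":[0.4,0,0],"roll":0},{"jaw":2,"linear":[0.3,0,0],"roll":0},{"jaw":2,"linear":[0.3,0,0],"roll":0},{"jaw":2,"linear":[0.2,0,0],"roll":0},{"jaw":2,"linear":[0.2,0,0],"roll":0},{"jaw":2,"linear":[0.2,0,0],"roll":0},{"jaw":2,"linear":[0.1,0,0],"roll":0},{"jaw":2,"linear":[0,0,0],"roll":0}])

```text
t: 4.87
ee_pos: [0.6229, -0.0957, 0.0253]
eef_rot: [0.996, 0.09, 0.0, -0.0]
ft_force: [-0.5, -0.7, 0.2]
width: 0.235
grip_force: 0.0
```

```bash
python3 -c "
from h import *
look('w3')"
```

```text
4.87 tcp jig (33.1-131.1j) [ 0.6229 -0.0957  0.0253] F [-0.5 -0.7  0.2]
```

Not yet in firm contact, so I'll advance slowly.

Request:
servo_tool(motion=[{"jaw":2,"linear":[0.05,0,0],"roll":0},{"jaw":2,"linear":[0.05,0,0],"roll":0},{"jaw":2,"linear":[0.05,0,0],"roll":0},{"jaw":2,"linear":[0.05,0,0],"roll":0},{"jaw":2,"linear":[0.05,0,0],"roll":0},{"jaw":2,"linear":[0.05,0,0],"roll":0},{"jaw":2,"linear":[0,0,0],"roll":0},{"jaw":2,"linear":[0,0,0],"roll":0}])

```text
t: 5.58
ee_pos: [0.625, -0.0952, 0.0252]
eef_rot: [0.996, 0.09, -0.001, -0.0]
ft_force: [-3.1, -0.9, 1.4]
width: 0.235
grip_force: 1.4
```

```bash
python3 -c "
from h import *
look('w4')"
```

```text
5.58 tcp jig (35.3-130.9j) [ 0.625  -0.0952  0.0252] F [-3.1 -0.9  1.4]
```

View pics/w4.png

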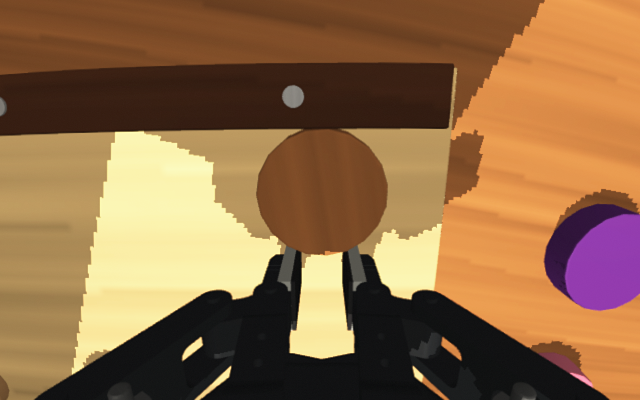

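The disc top (322,190) touches the fence edge at row 129, and the contact force is 3 N. Step 1 is met, so I'll retreat and go round to its right side.

Request:
servo_tool(motion=[{"jaw":2,"linear":[0,0,0],"roll":0},{"jaw":2,"linear":[-1,0,0],"roll":0},{"jaw":2,"linear":[-2,0,0],"roll":0},{"jaw":2,"linear":[0,0,-2.5],"roll":0},{"jaw":0,"linear":[0,0,-3.5],"roll":0},{"jaw":0,"linear":[0,2.6,0],"roll":0},{"jaw":0,"linear":[0,2.6,0],"roll":0},{"jaw":0,"linear":[0,0,0],"roll":0}])

```text
t: 6.3
ee_pos: [0.608, -0.1562, 0.0869]
eef_rot: [0.996, 0.09, 0.003, 0.002]
ft_force: [0.3, 1.2, 0.8]
width: -0.004
grip_force: 0.0
```

```bash
python3 -c "
from h import *
o=bot.get_obs(); print(o['q'].round(3),jig(o['ee_pos']),o['ee_pos'])"
```

```text
[-3.610e-01  5.600e-01  1.604e+00 -1.000e-03  9.700e-01  1.032e+00] (7.7-187.9j) [ 0.60804938 -0.15615298  0.08690676]
```

Request:
servo_tool(motion=[{"jaw":0,"linear":[2.7,0,0],"roll":0},{"jaw":0,"linear":[2.7,-0.3,0],"roll":0},{"jaw":0,"linear":[0,0,0],"roll":-0.12},{"jaw":0,"linear":[0,0,0],"roll":-0.12},{"jaw":0,"linear":[0,0,0],"roll":-0.12},{"jaw":0,"linear":[0,0,0],"roll":-0.12},{"jaw":0,"linear":[0,0,0],"roll":-0.12},{"jaw":0,"linear":[0,0,0],"roll":-0.12}])

```text
t: 6.97
ee_pos: [0.6579, -0.1386, 0.085]
eef_rot: [0.899, 0.438, 0.0, -0.0]
ft_force: [-0.8, -0.3, 0.6]
width: 0.0
grip_force: 0.0
```

Request:
servo_tool(motion=[{"jaw":0,"linear":[0,0,0],"roll":-0.12},{"jaw":0,"linear":[0,0,0],"roll":-0.12},{"jaw":0,"linear":[0,0,0],"roll":-0.12},{"jaw":0,"linear":[0,0,0],"roll":-0.12},{"jaw":0,"linear":[0,0,0],"roll":-0.11},{"jaw":0,"linear":[0,0,0],"roll":0},{"jaw":0,"linear":[0,0,0],"roll":0},{"jaw":0,"linear":[0,0,0],"roll":0}])

```text
t: 7.63
ee_pos: [0.6579, -0.1389, 0.0852]
eef_rot: [0.736, 0.677, 0.0, -0.0]
ft_force: [0.2, 0.6, 0.7]
width: -0.003
grip_force: 0.0
```

```bash
python3 -c "
from h import *
o,c=look('w5'); x=R.from_quat(o['eef_rot']).as_matrix()[:2,0]; print('tool x angle in jig',np.arctan2(x[1],x[0])-.1803)"
```

```text
7.63 tcp jig (59.9-179.8j) [ 0.6579 -0.1389  0.0852] F [0.2 0.6 0.7]
tool x angle in jig 1.3072225594472802
```

View pics/w5.png

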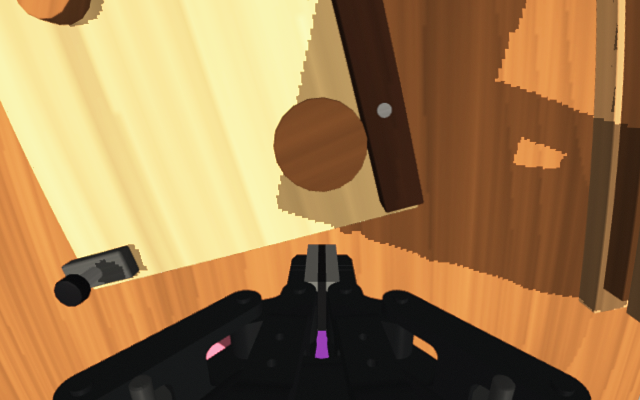

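The disc at (321,145) is straight ahead of the closed fingertips and touches the fence. I'll descend behind it.

Request:
servo_tool(motion=[{"jaw":0,"linear":[0,0,2],"roll":0},{"jaw":0,"linear":[0,0,2],"roll":0},{"jaw":0,"linear":[0,0,1],"roll":0},{"jaw":0,"linear":[0,0,0.5],"roll":0},{"jaw":0,"linear":[0,0,0.4],"roll":0},{"jaw":0,"linear":[0.4,0,0.1],"roll":0},{"jaw":0,"linear":[0.4,0,0],"roll":0},{"jaw":0,"linear":[0,0,0],"roll":0}])

```text
t: 8.35
ee_pos: [0.6593, -0.1302, 0.0261]
eef_rot: [0.735, 0.678, 0.0, 0.0]
ft_force: [0.8, 0.3, -0.6]
width: -0.001
grip_force: 0.0
```

Request:
servo_tool(motion=[{"jaw":0,"linear":[0.29,-0.08,0],"roll":0},{"jaw":0,"linear":[0.29,-0.08,0],"roll":0},{"jaw":0,"linear":[0.29,-0.08,0],"roll":0},{"jaw":0,"linear":[0.39,-0.105,0],"roll":0},{"jaw":0,"linear":[0.39,-0.105,0],"roll":0},{"jaw":0,"linear":[0.39,-0.105,0],"roll":0},{"jaw":0,"linear":[0.39,-0.105,0],"roll":0},{"jaw":0,"linear":[0.39,-0.105,0],"roll":0}])

```text
t: 9.02
ee_pos: [0.6532, -0.1019, 0.0253]
eef_rot: [0.735, 0.678, -0.0, -0.0]
ft_force: [-0.2, -0.6, 1.0]
width: 0.002
grip_force: 0.4
```

```bash
python3 -c "
from h import *
look('w6')"
```

```text
9.02 tcp jig (61.8-142.6j) [ 0.6532 -0.1019  0.0253] F [-0.2 -0.6  1. ]
```

View pics/w6.png

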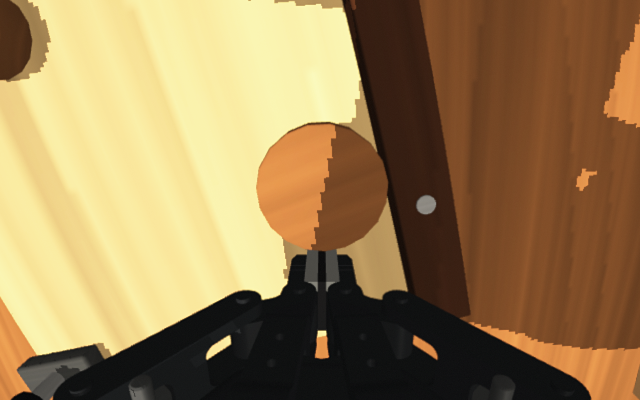

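The disc (322,187) moves with the fingertips and stays against the fence, so I'll continue.

Request:
servo_tool(motion=[{"jaw":0,"linear":[0.58,-0.155,0],"roll":0},{"jaw":0,"linear":[0.58,-0.155,0],"roll":0},{"jaw":0,"linear":[0.58,-0.155,0],"roll":0},{"jaw":0,"linear":[0.58,-0.155,0],"roll":0},{"jaw":0,"linear":[0.58,-0.155,0],"roll":0},{"jaw":0,"linear":[0.58,-0.155,0],"roll":0},{"jaw":0,"linear":[0.58,-0.155,0],"roll":0},{"jaw":0,"linear":[0.58,-0.155,0],"roll":0}])

```text
t: 9.73
ee_pos: [0.6445, -0.0544, 0.0253]
eef_rot: [0.735, 0.678, 0.0, -0.0]
ft_force: [-0.0, -0.1, -1.5]
width: 0.002
grip_force: 0.1
```

```bash
cat >> h.py <<'E'
def disc(c):
    im=c["color"]; g=cv2.cvtColor(im,cv2.COLOR_RGB2GRAY)
    h=cv2.HoughCircles(cv2.medianBlur(g,5),cv2.HOUGH_GRADIENT,1,200,param1=80,param2=15,minRadius=58,maxRadius=72)
    u=h[0,0]; print("circle px",u); print("disc jig",jig(cast(c,u[:2],.027)[0]))
E
python3 -c "
from h import *
o,c=look('w7'); disc(c)
import pickle; disc(pickle.load(open('w6.pkl','rb')))"
```

```text
9.73 tcp jig (61.8-94.3j) [ 0.6445 -0.0544  0.0253] F [-0.  -0.1 -1.5]
circle px [321.5 187.5  65.9]
disc jig (72.6-55.4j)
circle px [322.5 186.5  64.8]
disc jig (73-103.3j)
```

Request:
servo_tool(motion=[{"jaw":0,"linear":[0.58,-0.155,0],"roll":0},{"jaw":0,"linear":[0.58,-0.155,0],"roll":0},{"jaw":0,"linear":[0.58,-0.155,0],"roll":0},{"jaw":0,"linear":[0.58,-0.155,0],"roll":0},{"jaw":0,"linear":[0.58,-0.155,0],"roll":0},{"jaw":0,"linear":[0.58,-0.155,0],"roll":0},{"jaw":0,"linear":[0.58,-0.155,0],"roll":0},{"jaw":0,"linear":[0.58,-0.155,0],"roll":0}])

```text
t: 10.45
ee_pos: [0.6359, -0.0073, 0.0253]
eef_rot: [0.735, 0.678, 0.0, -0.0]
ft_force: [-0.4, -0.8, 0.6]
width: 0.003
grip_force: 0.4
```

```bash
python3 -c "
from h import *
o,c=look('w8'); disc(c)"
```

```text
10.45 tcp jig (61.8-46.4j) [ 0.6359 -0.0073  0.0253] F [-0.4 -0.8  0.6]
circle px [318.5 186.5  63.7]
disc jig (71.4-6.7j)
```

View pics/w8.png

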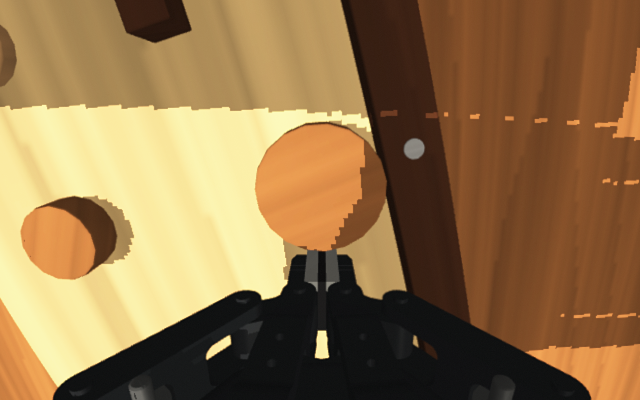

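The disc at (321,187) still hugs the fence, with the lip ahead at (155,20). I'll continue with a touch of bias toward the fence.

Request:
servo_tool(motion=[{"jaw":0,"linear":[0.58,-0.145,0],"roll":0},{"jaw":0,"linear":[0.58,-0.145,0],"roll":0},{"jaw":0,"linear":[0.58,-0.145,0],"roll":0},{"jaw":0,"linear":[0.58,-0.145,0],"roll":0},{"jaw":0,"linear":[0.58,-0.145,0],"roll":0},{"jaw":0,"linear":[0.58,-0.145,0],"roll":0},{"jaw":0,"linear":[0.58,-0.15,0],"roll":0},{"jaw":0,"linear":[0.58,-0.155,0],"roll":0}])

```text
t: 11.17
ee_pos: [0.6279, 0.04, 0.0253]
eef_rot: [0.735, 0.678, 0.0, -0.0]
ft_force: [-0.2, -0.6, 0.2]
width: -0.002
grip_force: 0.1
```

Request:
servo_tool(motion=[{"jaw":0,"linear":[0.29,-0.078,0],"roll":0},{"jaw":0,"linear":[0.29,-0.078,0],"roll":0},{"jaw":0,"linear":[0.29,-0.078,0],"roll":0},{"jaw":0,"linear":[0.29,-0.078,0],"roll":0},{"jaw":0,"linear":[0.19,-0.05,0],"roll":0},{"jaw":0,"linear":[0.19,-0.05,0],"roll":0},{"jaw":0,"linear":[0.19,-0.05,0],"roll":0},{"jaw":0,"linear":[0,0,0],"roll":0}])

```text
t: 11.83
ee_pos: [0.6248, 0.0572, 0.0253]
eef_rot: [0.735, 0.678, 0.0, -0.0]
ft_force: [0.5, -0.5, -0.4]
width: 0.004
grip_force: 0.0
```

```bash
python3 -c "
from h import *
o,c=look('w9'); disc(c)"
```

```text
11.83 tcp jig (62.4+19.1j) [0.6248 0.0572 0.0253] F [ 0.5 -0.5 -0.4]
circle px [317.5 186.5  64.8]
disc jig (71.6+58.9j)
```

View pics/w9.png

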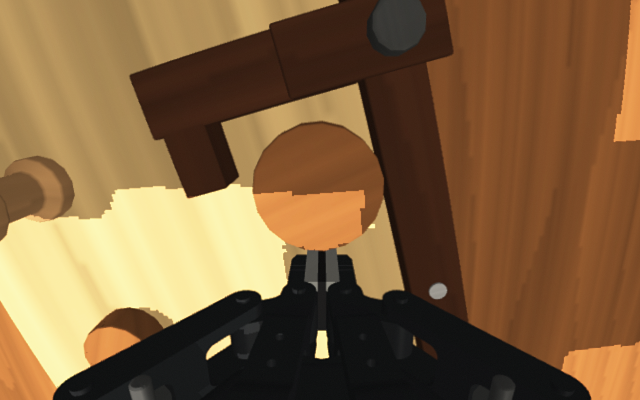

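The disc (319,186) is at the pocket mouth and against the fence, with a few mm left to the stop. I'll inch in and watch the force.

Request:
servo_tool(motion=[{"jaw":0,"linear":[0.1,-0.022,0],"roll":0},{"jaw":0,"linear":[0.1,-0.022,0],"roll":0},{"jaw":0,"linear":[0.1,-0.022,0],"roll":0},{"jaw":0,"linear":[0.05,-0.01,0],"roll":0},{"jaw":0,"linear":[0.05,-0.01,0],"roll":0},{"jaw":0,"linear":[0.05,-0.01,0],"roll":0},{"jaw":0,"linear":[0,0,0],"roll":0},{"jaw":0,"linear":[0,0,0],"roll":0}])

```text
t: 12.55
ee_pos: [0.6242, 0.0615, 0.0253]
eef_rot: [0.735, 0.678, 0.0, -0.0]
ft_force: [-0.7, -0.6, 0.9]
width: 0.002
grip_force: 0.2
```

Request:
servo_tool(motion=[{"jaw":0,"linear":[0.05,-0.01,0],"roll":0},{"jaw":0,"linear":[0.05,-0.01,0],"roll":0},{"jaw":0,"linear":[0.05,-0.01,0],"roll":0},{"jaw":0,"linear":[0.05,-0.01,0],"roll":0},{"jaw":0,"linear":[0,0,0],"roll":0},{"jaw":0,"linear":[0,0,0],"roll":0},{"jaw":0,"linear":[0,0,0],"roll":0},{"jaw":0,"linear":[0,0,0],"roll":0}])

```text
t: 13.22
ee_pos: [0.624, 0.0636, 0.0253]
eef_rot: [0.735, 0.678, 0.0, -0.0]
ft_force: [-0.4, -1.2, -0.7]
width: 0.002
grip_force: 0.0
```

Request:
servo_tool(motion=[{"jaw":0,"linear":[0.05,-0.01,0],"roll":0},{"jaw":0,"linear":[0.05,-0.01,0],"roll":0},{"jaw":0,"linear":[0.05,-0.01,0],"roll":0},{"jaw":0,"linear":[0.05,-0.01,0],"roll":0},{"jaw":0,"linear":[0,0,0],"roll":0},{"jaw":0,"linear":[0,0,0],"roll":0},{"jaw":0,"linear":[0,0,0],"roll":0},{"jaw":0,"linear":[0,0,0],"roll":0}])

```text
t: 13.88
ee_pos: [0.6237, 0.0656, 0.0253]
eef_rot: [0.735, 0.678, 0.0, -0.0]
ft_force: [0.4, 0.6, -0.5]
width: 0.001
grip_force: 0.0
```

```bash
python3 -c "
from h import *
o,c=look('w10'); disc(c)
cv2.imwrite('pics/w10c.png',cv2.resize(c['color'][40:260,120:460,::-1],None,fx=2.3,fy=2.3))"
```

```text
13.88 tcp jig (62.9+27.5j) [0.6237 0.0656 0.0253] F [ 0.4  0.6 -0.5]
circle px [316.5 184.5  65.9]
disc jig (72+68.2j)
```

View pics/w10c.png

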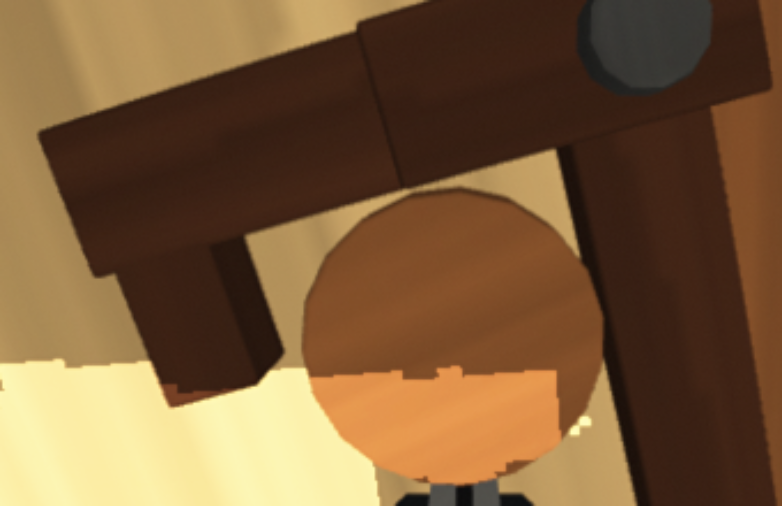

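The disc is about 1–2 mm from the stop, with the nearest points around crop (405,190), and it touches the fence. A little more is needed.

Request:
servo_tool(motion=[{"jaw":0,"linear":[0.05,-0.01,0],"roll":0},{"jaw":0,"linear":[0.05,-0.01,0],"roll":0},{"jaw":0,"linear":[0.04,-0.01,0],"roll":0},{"jaw":0,"linear":[0.04,-0.01,0],"roll":0},{"jaw":0,"linear":[0,0,0],"roll":0},{"jaw":0,"linear":[0,0,0],"roll":0},{"jaw":0,"linear":[0,0,0],"roll":0},{"jaw":0,"linear":[0,0,0],"roll":0}])

```text
t: 14.6
ee_pos: [0.6235, 0.0671, 0.0253]
eef_rot: [0.735, 0.678, -0.0, 0.0]
ft_force: [0.2, -4.0, 1.2]
width: -0.006
grip_force: 1.7
```

```bash
python3 -c "
from h import *
o,c=look('w11'); disc(c)"
```

```text
14.6 tcp jig (62.9+29j) [0.6235 0.0671 0.0253] F [ 0.2 -4.   1.2]
circle px [317.5 186.5  64.8]
disc jig (72.1+68.8j)
```

The 4 N reaction in -y shows it is on the stop. I'll give a small fenceward nudge, then back off and rise.

Request:
servo_tool(motion=[{"jaw":0,"linear":[0.03,0.03,0],"roll":0},{"jaw":0,"linear":[0,0,0],"roll":0},{"jaw":0,"linear":[0,0,0],"roll":0},{"jaw":0,"linear":[-0.2,0,0],"roll":0},{"jaw":0,"linear":[-1,0,0],"roll":0},{"jaw":0,"linear":[-2,0,0],"roll":0},{"jaw":0,"linear":[0,0,-3],"roll":0},{"jaw":0,"linear":[0,0,-4],"roll":0}])

```text
t: 15.32
ee_pos: [0.6179, 0.0347, 0.0924]
eef_rot: [0.735, 0.678, -0.003, -0.003]
ft_force: [0.9, -0.0, 0.4]
width: -0.001
grip_force: 0.0
```

Request:
servo_tool(motion=[{"jaw":0,"linear":[0,0,-3],"roll":0},{"jaw":0,"linear":[0,0,-3],"roll":0},{"jaw":0,"linear":[0,0,0],"roll":0},{"jaw":0,"linear":[0,0,0],"roll":0},{"jaw":0,"linear":[0,0,0],"roll":0},{"jaw":0,"linear":[0,0,0],"roll":0},{"jaw":0,"linear":[0,0,0],"roll":0},{"jaw":0,"linear":[0,0,0],"roll":0}])

```text
t: 15.98
ee_pos: [0.6203, 0.0358, 0.1538]
eef_rot: [0.735, 0.678, -0.001, -0.001]
ft_force: [0.8, -1.1, -0.1]
width: 0.001
grip_force: 0.0
```

```bash
python3 -c "
from h import *
o,c=look('w12')
cv2.imwrite('pics/w12c.png',cv2.resize(c['color'][60:260,180:480,::-1],None,fx=2.6,fy=2.6,interpolation=cv2.INTER_CUBIC))"
```

```text
15.98 tcp jig (54.2-1.2j) [0.6203 0.0358 0.1538] F [ 0.8 -1.1 -0.1]
```

View pics/w12c.png

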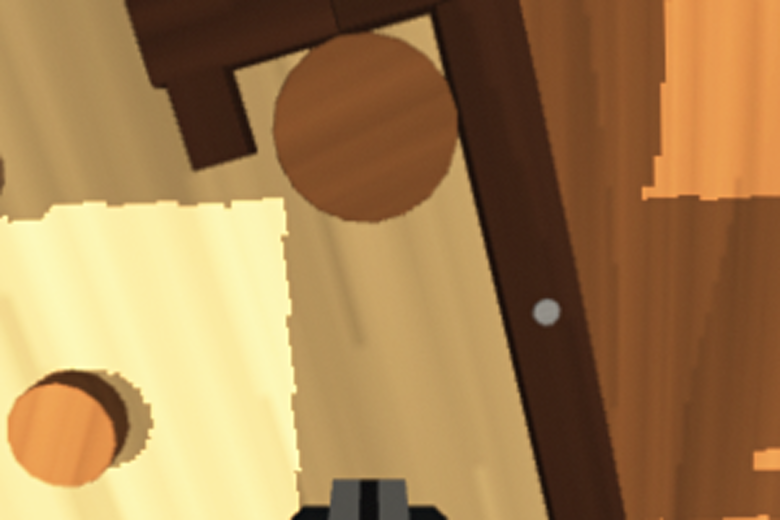

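The disc (crop 366,127) touches both the fence and the stop, the hand is clear, and the small disc is undisturbed.

```bash
python3 -c "
from station import bot
print(bot.sign_off())"
```

```text
the job is handed in; nothing more can be done
None
```

The larger blank was pushed to the fence, slid along it into the corner pocket against both fence and stop, and left there with the hand clear; the job is handed in at about 16 s, and no verdict came back.

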